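# Point out the missing bolt on a transmission pump

## Task

Show your workmate what is still to be done on the assembled transmission pump (the one with the splined tube): point down at the one bolt hole round its rim that has no bolt in it, then point down at the loose gold-coloured bolt that belongs there. Each time bring the fingertips to about 2 cm straight above it and keep them there for two full seconds. Touch and move nothing, pick nothing up, and finish while still pointing at the bolt.

Things in the scene. Friction and masses are not known exactly. Their poses are not given: they have to be found in the camera images.
- pump: Fixed gearbox oil pump: bare metal disc, 212 mm wide, 36 mm high, with a splined tube (36 mm wide, top 112 mm above the bench) in its middle. Eight equally spaced bosses (27 mm wide, tops at 44 mm) stand on its rim on an 88 mm radius: seven carry gold hex bolt heads (16 mm, tops at 51 mm), one has an empty hole. Origin: on its axis at bench height; z up, x towards the empty hole. Turned any way.
- empty_hole (a point): The empty bolt hole, a dark opening 11 mm wide in its 27 mm boss. The point is the centre of its mouth, 44 mm above the bench; x points outwards from the pump's axis, z up.
- gold_bolt_mid (a point): The loose gold-coloured hex bolt, like those in the pump, lying on the bench: 52 mm long overall, head 16 mm across flats, 7 mm long, shank 10 mm thick. The point is the middle of its length, on its axis, 7 mm above the bench; x runs along it from head to tip, z up. Its highest part (the head) is 17 mm above the bench.
- black_bolt_mid (a point): A bystander: a black hex bolt 97 mm long lying on the bench, too long for the pump; same head and thickness. Point and axes as for the gold bolt.
- bearing: A bystander: flat dark steel bearing ring, 62 mm outside, 42 mm inside, 6 mm thick, loose on the bench. Origin: centre of its underside.
- lamp: A bystander: slim red and black inspection lamp, 175 mm long, 34 mm wide, 24 mm high, loose on the bench. Origin: on its underside, at the middle of its length; x runs along it towards the red end.
- other_half: A bystander: another pump's open half, fixed, a bare steel disc 200 mm in diameter and 28 mm high with dark small holes round its rim, no tube and no bolts. Origin: centre of its underside.

How it is judged:
By the outcome, as a careful person would: the job done as asked, in the order asked, and still so for the second after the job is handed in, with the robot touching nothing.
It also fails if it takes over 45 s, if anything falls off the work surface, if the arm or the gripper's body presses on something with over 40 N, if the wrist force passes 120 N, or if a joint passes its speed limit or range.

## Robot

A 6-joint arm with a two-finger parallel gripper is mounted at the origin on the work surface. World frame = base frame: x ahead of the robot, y to its left, z up, the work surface at z = 0. Lengths are in m, angles in rad, forces in N, time in s.
With the tool pointing down it reaches from about 0.25 to 0.8 m from the base axis. Payload 8.5 kg.
Tool frame: the origin (TCP) lies midway between the tips of the shut fingers; the grasp point (between the pads) lies 19 mm behind it; z points along the fingers, y is the direction in which the jaws open and shut (so a half turn about z gives the same grasp; the last joint's range is limited). The gripper opens to 85 mm and grips with 20 to 120 N. Pads are 22 mm wide; open, the fingers measure 114 mm over their backs; the gripper's body (76 mm by 85 mm) begins 54 mm behind the grasp point. The pads swing forward as they close: fully open they stand 13 mm farther back than shut.
Start: joints at [-1.131, 0.238, -0.013, 1.319, 0, 1.571], TCP at [0.224, -0.475, 0.205] pointing down, gripper open.
Joint ranges: [-2.66, 2.66], [-1.03, 1.9], [-1.14, 1.46], [-1.82, 2.27], [-1.45, 1.34], [-3.14, 3.14]. Speed limits (rad/s): [2.22, 2.22, 2.79, 3.14, 3.14, 3.14].

## Interface

Orientations are given as a 3x3 rotation matrix whose columns are the frame's x, y, z axes.
In Python, from cell import * gives the robot as it stands.
- The arm moves only by the tool play_rows, never from a script. Its argument "targets" is a list that holds one entry, the list of rows, each a list of 7 numbers: the shift along the world's x, y, z in m, then the turn, a rotation vector about the world's x, y, z in rad, then the closure, from 0 (fully open) to 1 (shut). In form: [[[tx, ty, tz, ax, ay, az, gripper], ...]]. A call has 1 to 12 rows; each row shifts and turns the pose as measured when the row begins; what a row does not reach is not made up. A row lasts 1/12 s, in which the tool goes at most 41.7 mm and 7.16 degrees, less where a joint would pass 70% of its speed; a pose out of reach is approached as far as the arm can. A call with a gripper value outside its range is refused whole. The fingers move at their own pace and stop on an object; the grip force is fixed at half the most. Time passes only in rows, so rows that do not move let the fingers close. It gives the time, the measured TCP pose, the force and the opening at its end, in the units of the state.
- read_state(): the state, without advancing time (a new reading comes with each control period).
- capture(name): name is "scene" or "top" or "wrist"; returns a dict with "image" (384x512x3 uint8, blue, green, red), "vertical_fov" (degrees; the focal length in pixels is half the picture's height over the tangent of half this angle, whatever the lens; pixels are square), "cx", "cy" (the principal point, pixels), "extrinsics" (4x4, takes a point from camera to world coordinates); the wrist camera has in their place "tool_from_camera" (4x4, takes a point from camera to tool coordinates, whose origin is the TCP and whose axes are the flange's). Camera axes: x right, y down, z forward; pixel columns grow to the right and rows downward; lengths in m; the calibration is good to about 2 mm. The wrist camera is an equidistant fisheye: a pixel r from the principal point sees the ray r / f radians off the axis. A picture is of the moment at which its call begins: read the wrist's pose just before it. There is no depth.
- job_done(): hands the job in, once; it reports no verdict.
Trained networks look in the newest picture that a camera, given by its name, has taken for a name from the list of things; names that differ only in an ending like _2 or _b are one class to them, and where a whole thing is asked for, a point or a joint stands for the part that bears it (a point fixed in the world has none). Each returns a list of dicts, best first, with "score" (0 to 1); they miss things now and then, are a little off and sometimes report something else, mostly with a low value. They report only what shows in the picture. A call takes as long as a camera call.
- spot_in(target, camera): "box" ([left, top, width, height] in pixels, round what is visible of it).
- spot_point(target, camera): "point" ([row, column] in pixels: a listed point, or the origin of a listed thing).
The state is a dict: "clock": time; "qpos": joint angles; "joint_vel": joint speeds; "joint_efforts": joint torques, N m; "eef_pos": TCP position; "orientation": TCP orientation; "force": force on the tool from outside, world axes, zero at the start; "wrist_torque": the same for the moment, N m; "opening": finger opening in m.
Only numpy, scipy, OpenCV 4.12 (cv2) and the standard library are available. Lean on these libraries where they do the work, as an engineer would, in place of code of your own. Each camera call takes 0.05 s, during which the arm holds its last target.

## Working session

There is one attempt and no reset: what is moved stays moved. The work goes in short steps, Python scripts to look and compute and a tool call to move; the robot and the scene stay as the last step left them, time stands still between calls to the robot, and variables do not carry over. Pictures are saved under pics/ and viewed, and the job is handed in when it is done.

Besides the shell and the picture viewer there is one more tool, called after "Request:" as name(argument=value, ...), one argument or row to a line, values as JSON. play_rows: Moves the arm, as the interface text tells. Its arguments: {"type":"object","properties":{"targets":{"type":"array"}},"required":["targets"]}

```bash
mkdir -p pics; ls; cat > h.py <<'E'
from cell import *
import numpy as np, cv2
def cap(n,f):
    c=capture(n); cv2.imwrite('pics/'+f,c["image"]); return c
def ray(c,rc):
    f=192/np.tan(np.radians(c["vertical_fov"])/2)
    return np.array([(rc[1]-c["cx"])/f,(rc[0]-c["cy"])/f,1.])
def hit(c,rc,z):
    E=np.array(c["extrinsics"]); d=E[:3,:3]@ray(c,rc); o=E[:3,3]
    return o+d*(z-o[2])/d[2]
E
python3 - <<'E'
from h import *
s=read_state(); print(s)
T=['pump','empty_hole','gold_bolt_mid','black_bolt_mid','bearing','lamp','other_half']
Z=[0,.044,.007,.007,0,0,0]
for n in ("top","scene"):
    c=cap(n,n+'1.png'); print(n,c["vertical_fov"],np.round(c["extrinsics"],3).tolist())
    for t,z in zip(T,Z):
        for r in spot_point(t,n)[:2]:
            print(t,r, np.round(hit(c,r["point"],z),4))
cap("wrist","wrist1.png")
E
```

```text
pics
{'clock': 0.0, 'qpos': array([-1.13097666e+00,  2.38769581e-01, -1.42616153e-02,  1.31918185e+00,
        2.46956789e-05,  1.57079678e+00]), 'joint_vel': array([ 6.22825374e-04,  1.07853829e-03, -6.10459851e-04,  3.21877868e-03,
       -1.56623006e-05,  4.62622507e-04]), 'joint_efforts': array([-2.40259658e-03, -5.38775468e+01,  3.46441376e+01,  1.84498401e-02,
       -1.55611165e-04, -5.01160393e-07]), 'eef_pos': array([ 0.22334862, -0.47462473,  0.20428065]), 'orientation': array([[ 9.04828668e-01,  4.25775463e-01, -5.80861860e-04],
       [ 4.25775859e-01, -9.04827745e-01,  1.29240642e-03],
       [ 2.46950133e-05, -1.41672333e-03, -9.99998996e-01]]), 'force': array([ 0.03639541,  0.84108332, -1.15880869]), 'wrist_torque': array([ 0.0339508 ,  0.01232298, -0.01114475]), 'opening': 0.08528873741252198}
top 52.04226406218948 [[0.022, -0.986, 0.167, 0.375], [-1.0, -0.023, -0.005, 0.018], [0.008, -0.167, -0.986, 1.051], [0.0, 0.0, 0.0, 1.0]]
pump {'point': [205.1, 262.5], 'score': 0.92} [ 0.5314 -0.0108  0.    ]
empty_hole {'point': [218.0, 226.0], 'score': 0.67} [0.4891 0.0837 0
[... 434 characters left out ...]
0.95} [0.627  0.3843 0.    ]
scene 44.35952925919461 [[0.707, 0.488, -0.512, 1.15], [0.707, -0.495, 0.505, -0.6], [-0.007, -0.719, -0.695, 0.922], [0.0, 0.0, 0.0, 1.0]]
pump {'point': [219.1, 251.0], 'score': 0.75} [ 0.5317 -0.0105  0.    ]
empty_hole {'point': [183.0, 263.5], 'score': 0.61} [0.4897 0.0799 0.044 ]
gold_bolt_mid {'point': [292.1, 140.2], 'score': 0.53} [ 0.5178 -0.3543  0.007 ]
black_bolt_mid {'point': [285.5, 202.1], 'score': 0.72} [ 0.6052 -0.2423  0.007 ]
bearing {'point': [258.7, 176.2], 'score': 0.65} [ 0.4951 -0.2332  0.    ]
lamp {'point': [148.7, 303.1], 'score': 0.84} [ 0.4346  0.313  -0.    ]
other_half {'point': [166.6, 368.2], 'score': 0.69} [0.6287 0.3844 0.    ]
```

```bash
python3 - <<'E'
import cv2
a=cv2.imread('pics/top1.png')
cv2.imwrite('pics/t_pump.png',cv2.resize(a[140:270,190:340],None,fx=4.5,fy=4.5,interpolation=cv2.INTER_CUBIC))
cv2.imwrite('pics/t_bolt.png',cv2.resize(a[160:260,310:430],None,fx=5,fy=5,interpolation=cv2.INTER_CUBIC))
b=cv2.imread('pics/scene1.png')
cv2.imwrite('pics/s_pump.png',cv2.resize(b[130:280,170:330],None,fx=4,fy=4,interpolation=cv2.INTER_CUBIC))
cv2.imwrite('pics/s_bolt.png',cv2.resize(b[230:330,100:250],None,fx=5,fy=5,interpolation=cv2.INTER_CUBIC))
E
```

```text
(no output)
```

View pics/top1.png

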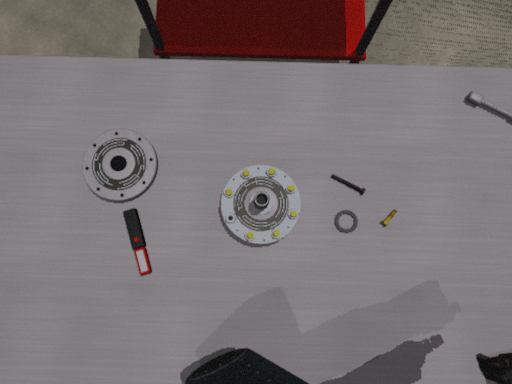

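View pics/t_pump.png

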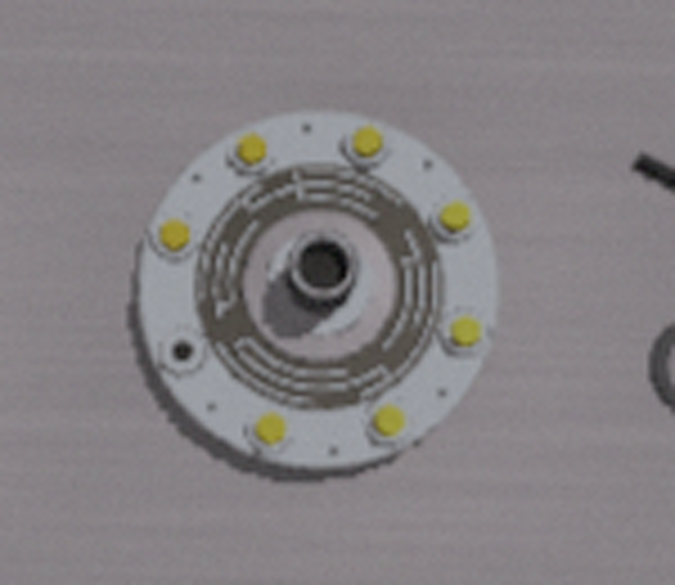

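View pics/t_bolt.png

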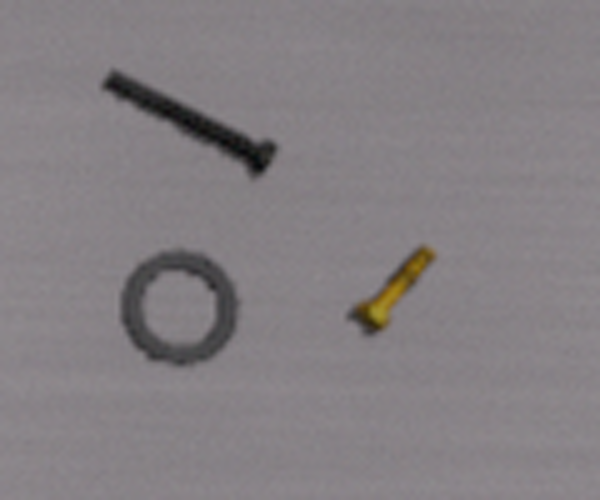

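View pics/s_pump.png

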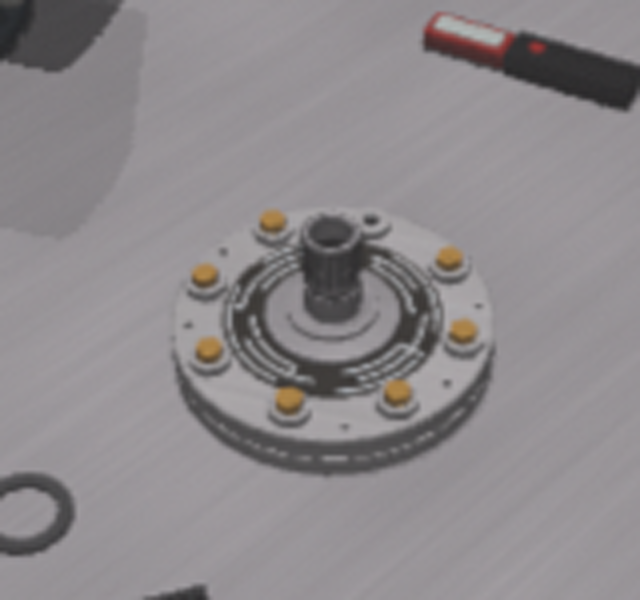

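View pics/s_bolt.png

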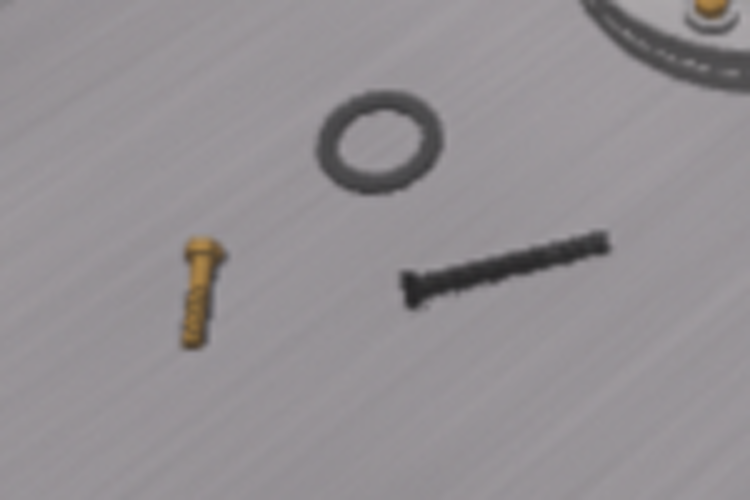

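The top view shows the pump with its one dark empty boss at about (row 218, col 230). The gold bolt runs from its head near (223, 384) to its tip near (210, 395), so its middle is about (216.5, 389.5). The network's points are up to 4 px off both, so I'm refining with colour segmentation and a ring fit.

```bash
python3 - <<'E'
from h import *
from scipy.optimize import least_squares
H={'top':(217.6,230.0),'scene':(184.4,262.6)}
M={'top':((140,270,190,340),(190,250,350,430)),'scene':((130,280,170,330),(260,320,125,155))}
for n in('top','scene'):
    c=capture(n); im=c['image'].astype(int)
    m=((im[...,2]-im[...,0])>45)&((im[...,1]-im[...,0])>20)
    r0,r1,c0,c1=M[n][0]
    k=np.zeros(m.shape,np.uint8);k[r0:r1,c0:c1]=m[r0:r1,c0:c1]
    N,L,S,C=cv2.connectedComponentsWithStats(k)
    P=np.array([hit(c,(C[i][1],C[i][0]),.049)[:2] for i in range(1,N) if S[i,4]>8])
    h=hit(c,H[n],.044)
    def f(p): 
        a=p[2]+np.arange(1,8)*np.pi/4
        Q=p[:2]+.088*np.c_[np.cos(a),np.sin(a)]
        D=np.linalg.norm(P[:,None]-Q[None],axis=2); return D.min(1)
    hy=np.arctan2(h[1]+.01,h[0]-.531)
    r=least_squares(f,[.531,-.01,hy]); p=r.x
    print(n,len(P),'hole px',h,'fit',p,p[:2]+.088*np.array([np.cos(p[2]),np.sin(p[2])]),r.fun.round(4))
    r0,r1,c0,c1=M[n][1]; k[:]=0;k[r0:r1,c0:c1]=m[r0:r1,c0:c1]
    ys,xs=np.nonzero(k); W=np.array([hit(c,(y,x),.007)[:2] for y,x in zip(ys,xs)])
    mu=W.mean(0);u=np.linalg.svd(W-mu)[2][0];t=(W-mu)@u
    print('bolt n',len(W),mu,u,'ends',mu+u*t.min(),mu+u*t.max(),'mid',mu+u*(t.min()+t.max())/2, np.ptp(t))
E
```

```text
top 7 hole px [0.49037168 0.07342905 0.044     ] fit [ 0.53091523 -0.00448721  2.05451349] [0.4899888  0.07341675] [0.0003 0.0003 0.0008 0.0002 0.0004 0.0002 0.0001]
bolt n 67 [ 0.50468957 -0.34885979] [-0.74578229  0.66618974] ends [ 0.52643115 -0.36828103] [ 0.48835694 -0.33427024] mid [ 0.50739405 -0.35127563] 0.051052714546652646
scene 7 hole px [0.49184276 0.07413168 0.044     ] fit [ 0.53165103 -0.00388117  2.0568166 ] [0.49054529 0.07392833] [0.0005 0.0005 0.0004 0.0003 0.0002 0.0002 0.0003]
bolt n 78 [ 0.50363699 -0.34733494] [ 0.76549082 -0.64344681] ends [ 0.48454216 -0.33128444] [ 0.52731311 -0.36723632] mid [ 0.50592763 -0.34926038] 0.05587388619316114
```

View pics/wrist1.png

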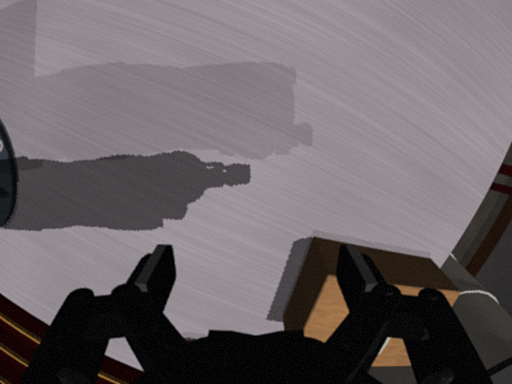

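```bash
python3 - <<'E'
from h import *
c=capture('wrist'); print(np.round(c['tool_from_camera'],3), c['vertical_fov'],c['cx'],c['cy'])
E
```

```text
[[ 0.001 -0.948 -0.318  0.081]
 [ 1.     0.001  0.001 -0.001]
 [-0.001 -0.318  0.948 -0.169]
 [ 0.     0.     0.     1.   ]] 65.70646984690485 255.6994027745467 189.26328508195033
```

View pics/scene1.png

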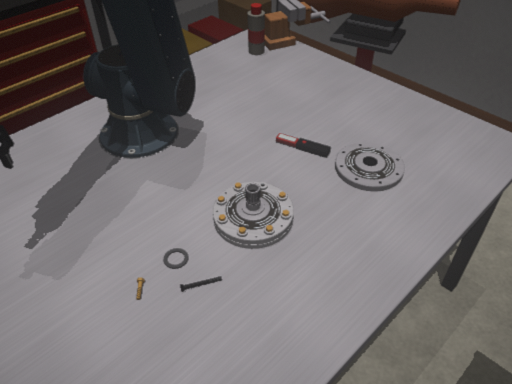

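Request:
play_rows(
  targets=[
    [[0.016, 0.034, 0, 0, 0, 0, 1], [0.016, 0.034, 0, 0, 0, 0, 1], [0.016, 0.034, 0, 0, 0, 0, 1], [0.016, 0.034, 0, 0, 0, 0, 1], [0.016, 0.034, 0, 0, 0, 0, 1], [0.016, 0.034, 0, 0, 0, 0, 1], [0.016, 0.034, 0, 0, 0, 0, 1], [0.016, 0.034, 0, 0, 0, 0, 1], [0.016, 0.034, 0, 0, 0, 0, 1], [0.016, 0.034, 0, 0, 0, 0, 1], [0.016, 0.034, 0, 0, 0, 0, 1], [0.016, 0.034, 0, 0, 0, 0, 1]],
  ],
)

```text
clock: 2.0
eef_pos: [0.4174, -0.0552, 0.2051]
orientation: [[0.91, 0.414, 0.005], [0.414, -0.91, -0.004], [0.003, 0.005, -1.0]]
force: [1.1, -0.8, 0.5]
opening: -0.0002
```

Request:
play_rows(
  targets=[
    [[0.018, 0.032, 0, 0, 0, 0, 1], [0.018, 0.032, 0, 0, 0, 0, 1], [0.018, 0.032, 0, 0, 0, 0, 1], [0.012, 0.02, 0, 0, 0, 0, 1], [0, 0, 0, 0, 0, 0, 1], [0, 0, 0, 0, 0, 0, 1]],
  ],
)

```text
clock: 2.5
eef_pos: [0.488, 0.0751, 0.2055]
orientation: [[0.907, 0.422, 0.008], [0.422, -0.907, -0.002], [0.006, 0.006, -1.0]]
force: [-0.3, -0.3, 0.6]
opening: 0.0003
```

```bash
python3 - <<'E'
from h import *
s=read_state(); print(s['eef_pos'], s['orientation'].round(4).tolist()); print(np.array([.490,.0736,.064])-s['eef_pos'])
cap('wrist','wrist2.png')
E
```

```text
[0.48801446 0.07507656 0.20547289] [[0.9067, 0.4216, 0.0083], [0.4217, -0.9067, -0.0024], [0.0065, 0.0057, -1.0]]
[ 0.00198554 -0.00147656 -0.14147289]
```

View pics/wrist2.png

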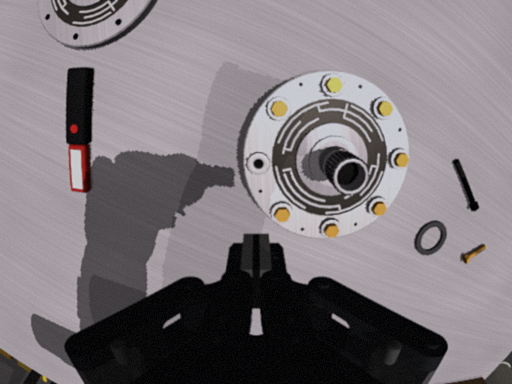

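The wrist view shows the empty boss at (row 163, col 259), just ahead of the shut fingertips at (238, 258). I'll check it against the computed hole position, then descend.

```bash
cat >> h.py <<'E'
def whit(c,s,rc,z):
    f=192/np.tan(np.radians(c["vertical_fov"])/2); v=np.array([rc[1]-c["cx"],rc[0]-c["cy"]]); r=np.linalg.norm(v); t=r/f
    d=np.r_[v/r*np.sin(t),np.cos(t)]; T=np.array(c["tool_from_camera"])
    R=s['orientation']; o=s['eef_pos']+R@T[:3,3]; d=R@T[:3,:3]@d
    return o+d*(z-o[2])/d[2]
E
python3 - <<'E'
from h import *
s=read_state(); c=capture('wrist'); print(whit(c,s,(163,259),.044))
print([ (r, whit(c,s,r['point'],.044)) for r in spot_point('empty_hole','wrist')[:2]])
print([ (r, whit(c,s,r['point'],.007)) for r in spot_point('gold_bolt_mid','wrist')[:2]])
E
```

```text
[0.49183901 0.07234538 0.044     ]
[({'point': [163.8, 259.6], 'score': 0.96}, array([0.49127753, 0.07132551, 0.044     ]))]
[({'point': [254.8, 471.3], 'score': 0.64}, array([ 0.50117854, -0.34710204,  0.007     ]))]
```

Request:
play_rows(
  targets=[
    [[0.002, -0.001, -0.03, 0.002, 0.008, 0, 1], [0, 0, -0.03, 0, 0, 0, 1], [0, 0, -0.03, 0, 0, 0, 1], [0, 0, -0.02, 0, 0, 0, 1], [0, 0, -0.01, 0, 0, 0, 1], [0, 0, 0, 0, 0, 0, 1], [0, 0, 0, 0, 0, 0, 1]],
  ],
)

```text
clock: 3.28
eef_pos: [0.4875, 0.0639, 0.0848]
orientation: [[0.913, 0.407, 0.007], [0.407, -0.913, -0.0], [0.006, 0.003, -1.0]]
force: [0.5, 0.0, 0.6]
opening: 0.0002
```

Request:
play_rows(
  targets=[
    [[0.003, 0.009, -0.01, 0, 0, 0, 1], [0, 0, 0, 0, 0, 0, 1], [0, 0, 0, 0, 0, 0, 1]],
  ],
)

```text
clock: 3.53
eef_pos: [0.4921, 0.0725, 0.0765]
orientation: [[0.914, 0.405, 0.01], [0.405, -0.914, 0.0], [0.01, 0.004, -1.0]]
force: [0.5, 0.1, -1.3]
opening: 0.0001
```

```bash
python3 - <<'E'
from h import *
for i in range(4):
    s=read_state(); print(s['clock'],s['eef_pos'],np.array([.4905,.073,.064])-s['eef_pos'],s['joint_vel'].round(3)); c=cap('wrist','wrist3.png')
E
```

```text
3.5333 [0.49214949 0.07249163 0.0764933 ] [-0.00164949  0.00050837 -0.0124933 ] [ 0.01   0.008  0.    -0.016  0.006  0.015]
3.5833 [0.49216086 0.07256295 0.07644088] [-0.00166086  0.00043705 -0.01244088] [-0.    -0.002 -0.001  0.001  0.001 -0.005]
3.6333 [0.49208029 0.07251291 0.07646665] [-0.00158029  0.00048709 -0.01246665] [ 0.001 -0.002 -0.001  0.001 -0.001 -0.004]
3.6833 [0.49197203 0.07246228 0.07643141] [-0.00147203  0.00053772 -0.01243141] [ 0.     0.    -0.003 -0.003  0.001 -0.002]
```

Request:
play_rows(
  targets=[
    [[-0.001, 0, -0.007, 0, 0.008, 0, 1], [0, 0, -0.005, 0, 0, 0, 1], [0, 0, 0, 0, 0, 0, 1], [0, 0, 0, 0, 0, 0, 1]],
  ],
)

```text
clock: 4.07
eef_pos: [0.4911, 0.0726, 0.0637]
orientation: [[0.914, 0.405, 0.002], [0.405, -0.914, 0.0], [0.002, 0.001, -1.0]]
force: [0.2, 0.3, -0.6]
opening: -0.0
```

```bash
python3 - <<'E'
from h import *
s=read_state(); print(s['clock'],s['eef_pos'],np.array([.4905,.073,.064])-s['eef_pos'],s['force']); c=cap('wrist','wrist4.png'); cap('scene','scene4.png'); cap('top','top4.png')
a=cv2.imread('pics/scene4.png'); cv2.imwrite('pics/scene4c.png',cv2.resize(a[100:280,150:350],None,fx=3,fy=3))
E
```

```text
4.0667 [0.49112042 0.0725637  0.06369113] [-0.00062042  0.0004363   0.00030887] [ 0.15380827  0.27501153 -0.56736495]
```

View pics/wrist4.png

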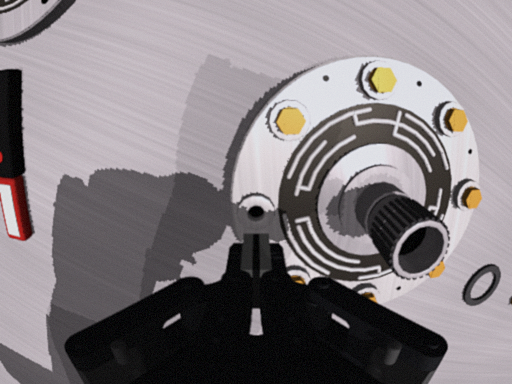

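View pics/scene4c.png

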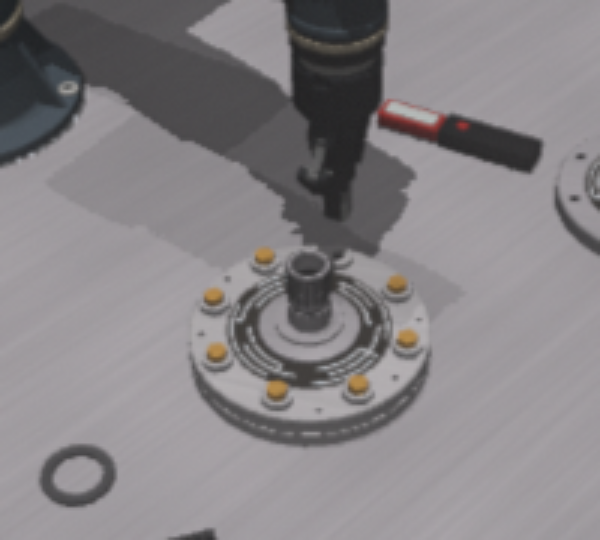

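The hole is at (row 212, col 256) in the wrist view, directly ahead of the tips. In the scene view the gap looks a bit larger than 2 cm, so I'm checking with projections before the dwell.

```bash
cat >> h.py <<'E'
def proj(c,p):
    E=np.linalg.inv(np.array(c["extrinsics"])); q=E[:3,:3]@p+E[:3,3]; f=192/np.tan(np.radians(c["vertical_fov"])/2)
    return (q[1]/q[2]*f+c["cy"], q[0]/q[2]*f+c["cx"])
def wproj(c,s,p):
    T=np.linalg.inv(np.array(c["tool_from_camera"])); q=T[:3,:3]@(s['orientation'].T@(p-s['eef_pos']))+T[:3,3]
    f=192/np.tan(np.radians(c["vertical_fov"])/2); t=np.arctan2(np.hypot(q[0],q[1]),q[2]); u=q[:2]/np.linalg.norm(q[:2])*t*f
    return (u[1]+c["cy"],u[0]+c["cx"])
E
python3 - <<'E'
from h import *
s=read_state(); c=capture('scene'); w=capture('wrist')
h=np.array([.4905,.073,.044])
print('scene tcp',proj(c,s['eef_pos']),'hole',proj(c,h)); print('wrist tcp',wproj(w,s,s['eef_pos']),'hole',wproj(w,s,h)); print(whit(w,s,(212,256),.044))
a=cv2.resize(c['image'][155:205,240:290],None,fx=12,fy=12,interpolation=cv2.INTER_CUBIC); cv2.imwrite('pics/s5.png',a)
cv2.imwrite('pics/w5.png',cv2.resize(w['image'][190:270,216:296],None,fx=7,fy=7,interpolation=cv2.INTER_CUBIC))
E
```

```text
scene tcp (np.float64(179.16165160839665), np.float64(262.06873806174843)) hole (np.float64(184.36610861831977), np.float64(261.9592659996639))
wrist tcp (np.float64(225.6252752824892), np.float64(257.1342515870295)) hole (np.float64(213.9067016707345), np.float64(255.93223926712588))
[0.49182532 0.07353816 0.044     ]
```

View pics/s5.png

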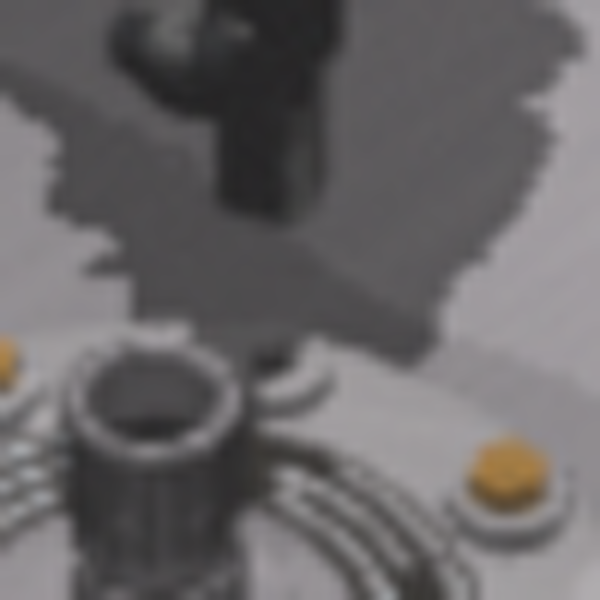

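View pics/w5.png

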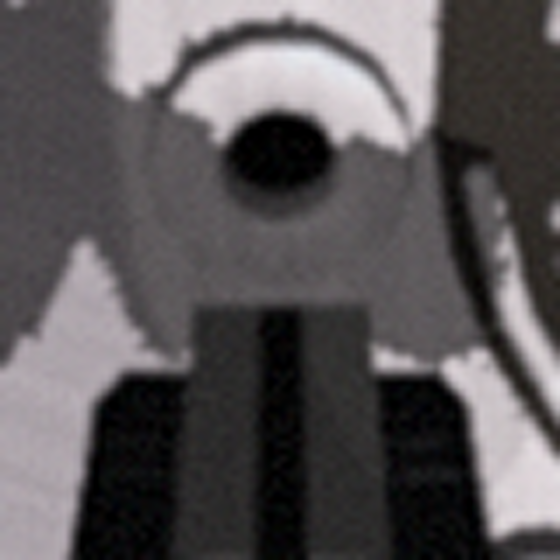

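```bash
python3 - <<'E'
from h import *
s=read_state(); c=capture('scene'); w=capture('wrist'); R=s['orientation']
for x in (-.011,-.005,0,.005,.011):
  for z in (-.025,-.02,-.015,-.01,0):
    p=s['eef_pos']+R@np.array([x,0,z]); print(x,z,np.round(proj(c,p),1),np.round(wproj(w,s,p),1))
print(s['opening'])
t=capture('top'); print(proj(t,s['eef_pos']))
cv2.imwrite('pics/t5.png',cv2.resize(t['image'][140:280,170:310],None,fx=4,fy=4,interpolation=cv2.INTER_CUBIC))
E
```

```text
-0.011 -0.025 [171.2 258.2] [261.8 257.3]
-0.011 -0.02 [172.6 258.3] [257.3 257.2]
-0.011 -0.015 [174.  258.3] [252.9 257.2]
-0.011 -0.01 [175.4 258.3] [248.7 257.2]
-0.011 0 [178.2 258.3] [241.  257.1]
-0.005 -0.025 [171.8 260.3] [252.8 257.3]
-0.005 -0.02 [173.2 260.4] [248.4 257.3]
-0.005 -0.015 [174.6 260.4] [244.2 257.2]
-0.005 -0.01 [175.9 260.4] [240.2 257.2]
-0.005 0 [178.7 260.4] [232.7 257.1]
0 -0.025 [172.2 262.1] [245.1 257.4]
0 -0.02 [173.6 262.1] [240.8 257.3]
0 -0.015 [175.  262.1] [236.7 257.3]
0 -0.01 [176.4 262.1] [232.8 257.2]
0 0 [179.1 262.1] [225.6 257.1]
0.005 -0.025 [172.6 263.9] [237.1 257.4]
0.005 -0.02 [174.  263.9] [233.  257.3]
0.005 -0.015 [175.4 263.9] [229.  257.3]
0.005 -0.01 [176.8 263.9] [225.3 257.2]
0.005 0 [179.6 263.8] [218.4 257.2]
0.011 -0.025 [173.1 266. ] [227.2 257.4]
0.011 -0.02 [174.5 266. ] [223.3 257.4]
0.011 -0.015 [175.9 266. ] [219.6 257.3]
0.011 -0.01 [177.3 265.9] [216.  257.3]
0.011 0 [180.1 265.9] [209.5 257.2]
-1.9092223079790493e-05
(np.float64(216.28178734918936), np.float64(229.92684750460978))
```

View pics/t5.png

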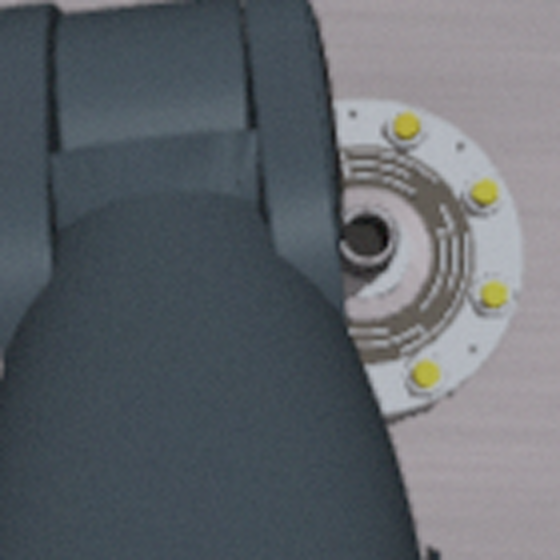

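```bash
python3 - <<'E'
from h import *
a=cv2.imread('pics/wrist1.png'); cv2.imwrite('pics/w1c.png',cv2.resize(cv2.convertScaleAbs(a[210:360,110:410],alpha=2.5,beta=20),None,fx=2.6,fy=2.6,interpolation=cv2.INTER_CUBIC))
a=cv2.imread('pics/w5.png'); cv2.imwrite('pics/w5b.png',cv2.convertScaleAbs(a,alpha=3,beta=20))
a=cv2.imread('pics/s5.png'); cv2.imwrite('pics/s5b.png',cv2.convertScaleAbs(a,alpha=2.5,beta=0))
E
```

```text
(no output)
```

View pics/w1c.png

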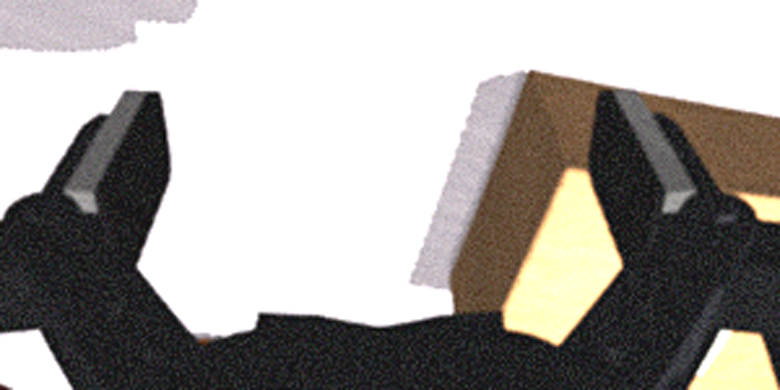

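View pics/w5b.png

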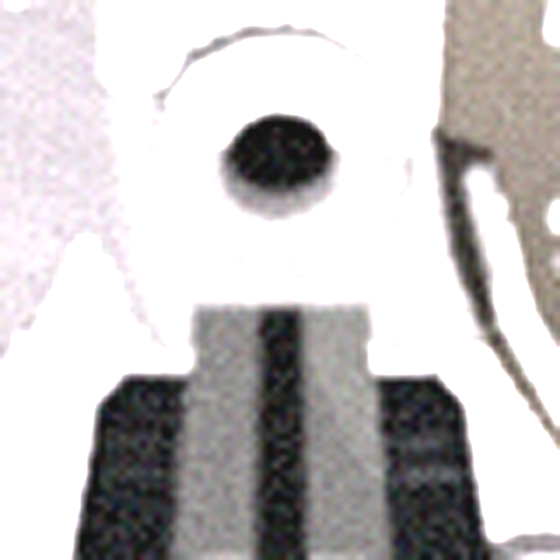

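View pics/s5b.png

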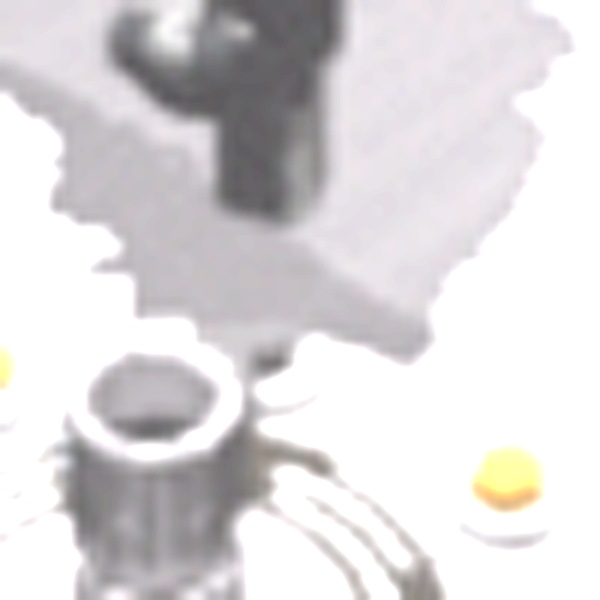

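```bash
python3 - <<'E'
from h import *
from scipy.optimize import least_squares
s=read_state(); c=capture('scene'); w=capture('wrist'); R=s['orientation']
obs=[((1,1),(173.3,262.9)),((-1,1),(171.4,257.9)),((1,-1),(171.5,266.6))]
ow=[((1,1),(233.4,268.6)),((1,-1),(233.4,243.5))]   # wrist: image right=?
print('wrist +y ->',wproj(w,s,s['eef_pos']+R@np.array([.011,.0075,-.03])))
def f(p):
    z,hy=p[:2]; e=[]
    for (a,b),o in obs: e+=list(np.array(proj(c,s['eef_pos']+R@np.array([a*.011,b*hy,z])))-o)
    return e
r=least_squares(f,[0,.0075],x_scale=.01); print('scene',r.x,np.round(r.fun,2))
def g(p):
    e=[]
    for (a,b),o in ow: e+=list(np.array(wproj(w,s,s['eef_pos']+R@np.array([.011,b*p[1],p[0]])))-o)
    return e
r=least_squares(g,[0,.0075],x_scale=.01); print('wrist',r.x,np.round(r.fun,2))
E
```

```text
wrist +y -> (np.float64(231.3924684399422), np.float64(271.87403540450555))
scene [-0.02801682  0.00553248] [ 0.27  2.36  0.25 -0.4  -0.51  0.1 ]
wrist [-0.03227556  0.00644887] [-0.02  1.45 -0.02  1.45]
```

Both cameras put the visible fingertips about 30 mm behind the reported TCP. I'll check this independently by solving the wrist camera's pose from the seven known bolt heads and comparing it with the reported pose.

```bash
python3 - <<'E'
from h import *
from scipy.optimize import least_squares
from scipy.spatial.transform import Rotation as Ro
s=read_state(); w=capture('wrist'); im=w['image'].astype(int)
m=(((im[...,2]-im[...,0])>60)&((im[...,1]-im[...,0])>30)).astype(np.uint8); m[:, :200]=0; m[:,500:]=0
N,L,S,C=cv2.connectedComponentsWithStats(m)
th=2.0557; ctr=np.array([.5313,-.0042])
B=[np.r_[ctr+.088*np.array([np.cos(th+k*np.pi/4),np.sin(th+k*np.pi/4)]),.0505] for k in range(1,8)]
pr=np.array([wproj(w,s,b) for b in B]); 
pairs=[]
for i in range(1,N):
    if S[i,4]<40: continue
    o=np.array([C[i][1],C[i][0]]); d=np.linalg.norm(pr-o,axis=1); k=d.argmin(); print(o.round(1),S[i,4],k+1,pr[k].round(1))
    if d[k]<25 and S[i,4]>150: pairs.append((B[k],o))
pairs.append((np.r_[ctr+.088*np.array([np.cos(th),np.sin(th)]),.044],np.array([211.6,255.5])))
R0=s['orientation']
def f(p):
    ss={'eef_pos':s['eef_pos']+p[:3],'orientation':Ro.from_rotvec(p[3:]).as_matrix()@R0}
    return np.concatenate([np.array(wproj(w,ss,b))-o for b,o in pairs])
r=least_squares(f,np.zeros(6),x_scale=[.01]*6); print(len(pairs),'correction',r.x.round(4),'res',r.fun.round(1), f(np.zeros(6)).round(1))
# camera move
T=np.array(w['tool_from_camera']);o0=s['eef_pos']+R0@T[:3,3]; o1=s['eef_pos']+r.x[:3]+Ro.from_rotvec(r.x[3:]).as_matrix()@R0@T[:3,3]; print(o0,o1)
E
```

```text
[ 79.9 383. ] 476 6 [ 79.9 383.1]
[121.1 290. ] 596 7 [121.7 290. ]
[120.2 457. ] 329 5 [120.6 457.3]
[198.5 472.8] 237 4 [199.  472.9]
[270.1 436.8] 152 3 [269.4 435.6]
6 correction [-0.0006 -0.0001  0.0024  0.0198 -0.0057  0.002 ] res [-0.2 -0.6 -0.4  0.3  0.2 -0.   0.4  0.6 -0.4 -0.5  0.5  0.2] [ 0.1  0.1  0.6 -0.   0.5  0.3  0.5  0.1 -0.7 -1.1  2.3 -0.6]
[0.56423514 0.10625589 0.23312909] [0.56255835 0.10291705 0.23657209]
```

The wrist camera's world pose agrees with the reported pose to about 3 mm. So the visible fingertips really are about 29 mm short of the reported TCP (scene -28 mm, wrist -32 mm). The visible finger swing, pad length and body spacing match the gripper's description, just shifted as a whole. The pictures put the tips about 48 mm above the hole, so I'll lower in steps and check each one.

Request:
play_rows(
  targets=[
    [[0, 0, -0.008, 0, 0, 0, 1], [0, 0, -0.006, 0, 0, 0, 1], [0, 0, 0, 0, 0, 0, 1], [0, 0, 0, 0, 0, 0, 1]],
  ],
)

```text
clock: 4.95
eef_pos: [0.4913, 0.0726, 0.0486]
orientation: [[0.914, 0.405, 0.003], [0.405, -0.914, 0.0], [0.003, 0.001, -1.0]]
force: [0.2, 0.2, 0.9]
opening: -0.0002
```

```bash
cat > look.py <<'E'
from h import *
import sys
n=sys.argv[1]; h=np.array(eval(sys.argv[2]))
s=read_state(); w=capture('wrist'); c=capture('scene')
R=s['orientation']; print(s['clock'],s['eef_pos'].round(4),R[:,2].round(3),s['force'].round(2))
tip=s['eef_pos']-R[:,2]*.029
print('est tip',tip.round(4),'minus target',(tip-h).round(4))
print('scene tcp',np.round(proj(c,s['eef_pos']),1),'tip',np.round(proj(c,tip),1),'target',np.round(proj(c,h),1))
pt=np.array(proj(c,h)).astype(int); y,x=max(pt[0]-35,0),max(pt[1]-25,0)
a=cv2.resize(c['image'][y:y+50,x:x+50],None,fx=11,fy=11,interpolation=cv2.INTER_CUBIC)
print('scene crop origin row,col',y,x,'scale 11')
b=cv2.resize(w['image'][150:270,196:316],None,fx=4,fy=4,interpolation=cv2.INTER_CUBIC)
cv2.imwrite('pics/%s_s.png'%n,a); cv2.imwrite('pics/%s_w.png'%n,b)
E
python3 look.py a "[.4905,.073,.044]"
```

```text
4.95 [0.4913 0.0726 0.0486] [ 0.003  0.    -1.   ] [0.19 0.16 0.89]
est tip [0.4912 0.0726 0.0776] minus target [ 0.0007 -0.0004  0.0336]
scene tcp [183.4 262.1] tip [175.4 262.1] target [184.4 262. ]
scene crop origin row,col 149 236 scale 11
```

View pics/a_s.png

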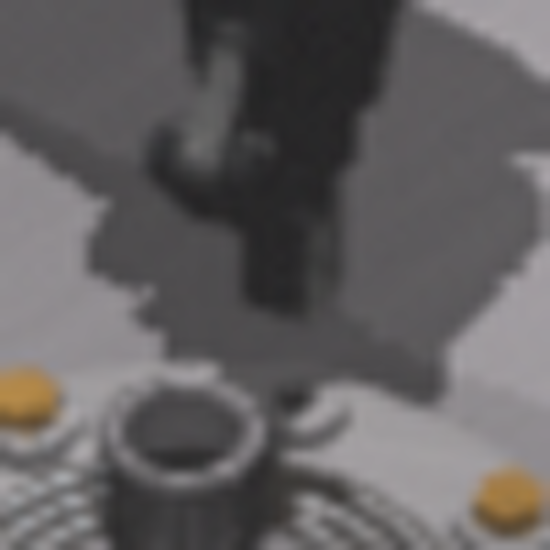

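View pics/a_w.png

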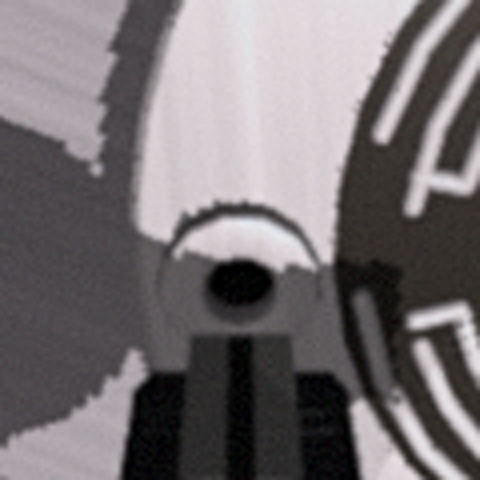

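The picture clearly shows a gap of about 3 cm, although the reported TCP is only 4.6 mm above the hole mouth. I'm going down the rest in small rows and watching the force.

Request:
play_rows(
  targets=[
    [[0, 0, -0.004, 0, 0, 0, 1], [0, 0, 0, 0, 0, 0, 1], [0, 0, 0, 0, 0, 0, 1]],
  ],
)

```text
clock: 5.3
eef_pos: [0.4917, 0.0727, 0.0447]
orientation: [[0.914, 0.405, 0.004], [0.405, -0.914, 0.0], [0.004, 0.001, -1.0]]
force: [0.0, 0.5, -0.2]
opening: 0.0002
```

Request:
play_rows(
  targets=[
    [[0, 0, -0.003, 0, 0, 0, 1], [0, 0, 0, 0, 0, 0, 1], [0, 0, 0, 0, 0, 0, 1]],
  ],
)

```text
clock: 5.55
eef_pos: [0.4918, 0.0727, 0.0415]
orientation: [[0.914, 0.405, 0.004], [0.405, -0.914, 0.0], [0.004, 0.001, -1.0]]
force: [1.0, -0.6, 0.5]
opening: 0.0001
```

The reported TCP is now below the boss top with no contact force, so the true tips are confirmed to be higher. I'm finishing the descent.

Request:
play_rows(
  targets=[
    [[-0.001, 0, -0.005, 0, 0.004, 0, 1], [0, 0, 0, 0, 0, 0, 1], [0, 0, 0, 0, 0, 0, 1]],
  ],
)

```text
clock: 5.8
eef_pos: [0.4908, 0.0727, 0.036]
orientation: [[0.914, 0.405, 0.0], [0.405, -0.914, 0.0], [0.0, -0.0, -1.0]]
force: [0.5, 1.1, -0.2]
opening: -0.0
```

```bash
python3 look.py b "[.4905,.073,.044]"
```

```text
5.8 [0.4908 0.0727 0.036 ] [ 0.  0. -1.] [ 0.52  1.05 -0.22]
est tip [0.4908 0.0727 0.065 ] minus target [ 0.0003 -0.0003  0.021 ]
scene tcp [186.6 261.9] tip [178.8 262. ] target [184.4 262. ]
scene crop origin row,col 149 236 scale 11
```

View pics/b_s.png

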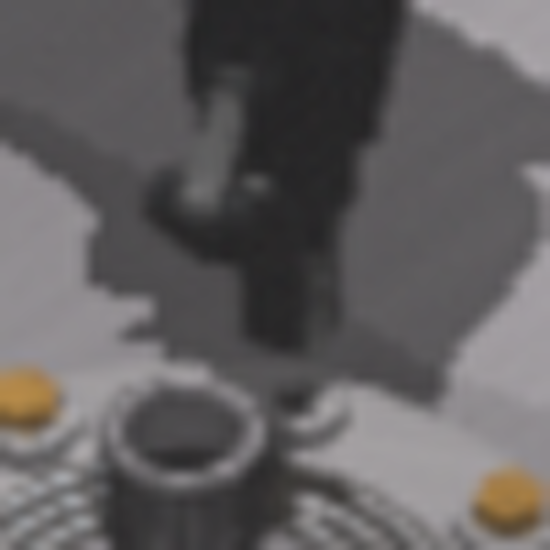

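View pics/b_w.png

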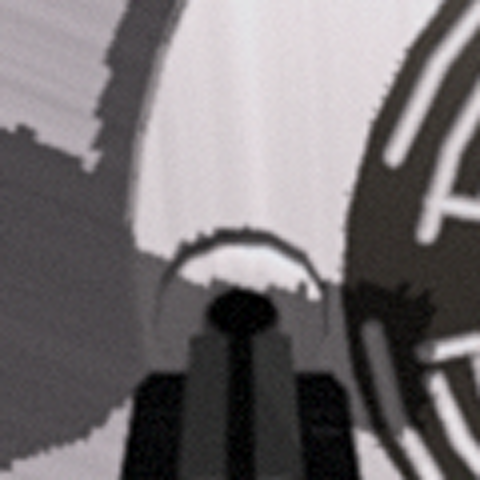

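The scene shows the tips at row 180 and the hole at row 185 in the same column, which is about 2 cm. I'm dwelling here.

Request:
play_rows(
  targets=[
    [[0, 0, 0, 0, 0, 0, 1], [0, 0, 0, 0, 0, 0, 1], [0, 0, 0, 0, 0, 0, 1], [0, 0, 0, 0, 0, 0, 1], [0, 0, 0, 0, 0, 0, 1], [0, 0, 0, 0, 0, 0, 1], [0, 0, 0, 0, 0, 0, 1], [0, 0, 0, 0, 0, 0, 1], [0, 0, 0, 0, 0, 0, 1], [0, 0, 0, 0, 0, 0, 1], [0, 0, 0, 0, 0, 0, 1], [0, 0, 0, 0, 0, 0, 1]],
  ],
)

```text
clock: 6.9
eef_pos: [0.4909, 0.0727, 0.0364]
orientation: [[0.914, 0.405, 0.001], [0.405, -0.914, 0.001], [0.001, -0.0, -1.0]]
force: [-0.5, 0.6, -0.6]
opening: -0.0
```

Request:
play_rows(
  targets=[
    [[0, 0, 0, 0, 0, 0, 1], [0, 0, 0, 0, 0, 0, 1], [0, 0, 0, 0, 0, 0, 1], [0, 0, 0, 0, 0, 0, 1], [0, 0, 0, 0, 0, 0, 1], [0, 0, 0, 0, 0, 0, 1], [0, 0, 0, 0, 0, 0, 1], [0, 0, 0, 0, 0, 0, 1], [0, 0, 0, 0, 0, 0, 1], [0, 0, 0, 0, 0, 0, 1], [0, 0, 0, 0, 0, 0, 1], [0, 0, 0, 0, 0, 0, 1]],
  ],
)

```text
clock: 7.9
eef_pos: [0.491, 0.0727, 0.0364]
orientation: [[0.914, 0.405, 0.001], [0.405, -0.914, 0.001], [0.001, -0.0, -1.0]]
force: [-1.0, 0.0, -0.4]
opening: 0.0
```

Request:
play_rows(
  targets=[
    [[0, 0, 0, 0, 0, 0, 1], [0, 0, 0, 0, 0, 0, 1], [0, 0, 0, 0, 0, 0, 1], [0, 0, 0, 0, 0, 0, 1], [0, 0, 0, 0, 0, 0, 1], [0, 0, 0, 0, 0, 0, 1], [0, 0, 0, 0, 0, 0, 1], [0, 0, 0, 0, 0, 0, 1]],
  ],
)

```text
clock: 8.57
eef_pos: [0.4909, 0.0727, 0.0364]
orientation: [[0.914, 0.405, 0.001], [0.405, -0.914, 0.001], [0.001, -0.0, -1.0]]
force: [0.1, -0.1, 0.2]
opening: 0.0001
```

The hole dwell lasted about 2.7 s. Next I go straight up and across to the gold bolt.

Request:
play_rows(
  targets=[
    [[0, 0, 0.03, 0, 0, 0, 1], [0, 0, 0.035, 0, 0, 0, 1], [0, 0, 0.035, 0, 0, 0, 1], [0, 0, 0.035, 0, 0, 0, 1], [0, 0, 0.025, 0, 0, 0, 1], [0, 0, 0, 0, 0, 0, 1]],
  ],
)

```text
clock: 9.07
eef_pos: [0.4867, 0.0721, 0.2014]
orientation: [[0.914, 0.405, -0.006], [0.405, -0.914, -0.0], [-0.006, -0.002, -1.0]]
force: [0.9, -0.6, 0.2]
opening: -0.0
```

Request:
play_rows(
  targets=[
    [[0, -0.03, 0, 0, 0, 0, 1], [0, -0.037, 0, 0, 0, 0, 1], [0, -0.037, 0, 0, 0, 0, 1], [0, -0.037, 0, 0, 0, 0, 1], [0, -0.037, 0, 0, 0, 0, 1], [0, -0.037, 0, 0, 0, 0, 1], [0, -0.037, 0, 0, 0, 0, 1], [0, -0.037, 0, 0, 0, 0, 1], [0, -0.037, 0, 0, 0, 0, 1], [0, -0.03, 0, 0, 0, 0, 1], [0, 0, 0, 0, 0, 0, 1], [0, 0, 0, 0, 0, 0, 1]],
  ],
)

```text
clock: 10.07
eef_pos: [0.4843, -0.2993, 0.1979]
orientation: [[0.912, 0.41, -0.003], [0.41, -0.912, 0.002], [-0.002, -0.003, -1.0]]
force: [0.1, 0.8, -0.0]
opening: 0.0002
```

Request:
play_rows(
  targets=[
    [[0.011, -0.026, 0, 0, 0, 0, 1], [0.011, -0.025, 0, 0, 0, 0, 1], [0, 0, 0, 0, 0, 0, 1], [0, 0, -0.03, 0, 0, 0, 1], [0, 0, -0.03, 0, 0, 0, 1], [0, 0, -0.02, 0, 0, 0, 1], [0, 0, 0, 0, 0, 0, 1], [0, 0, 0, 0, 0, 0, 1]],
  ],
)

```text
clock: 10.73
eef_pos: [0.5067, -0.3446, 0.1135]
orientation: [[0.91, 0.414, -0.004], [0.414, -0.91, 0.005], [-0.002, -0.006, -1.0]]
force: [0.6, 0.7, 1.2]
opening: 0.0002
```

```bash
python3 look.py d "[.5067,-.3503,.012]"; python3 - <<'E'
from h import *
s=read_state(); w=cap('wrist','wrist7.png'); im=w['image'].astype(int)
for r in spot_point('gold_bolt_mid','wrist')[:2]: print(r, whit(w,s,r['point'],.007))
m=((im[...,2]-im[...,0])>40)&((im[...,1]-im[...,0])>15); m[250:]=0
N,L,S,C=cv2.connectedComponentsWithStats(m.astype(np.uint8))
k=1+S[1:,4].argmax(); ys,xs=np.nonzero(L==k); print(S[k],C[k])
W=np.array([whit(w,s,(y,x),.007)[:2] for y,x in zip(ys,xs)]); mu=W.mean(0);u=np.linalg.svd(W-mu,full_matrices=False)[2][0];t=(W-mu)@u
print(mu,'mid',mu+u*(t.min()+t.max())/2,np.ptp(t))
E
```

```text
10.7333 [ 0.5067 -0.3446  0.1135] [-0.004  0.005 -1.   ] [0.6  0.65 1.23]
est tip [ 0.5069 -0.3447  0.1425] minus target [0.0002 0.0056 0.1305]
scene tcp [258.2 132.2] tip [249.7 129.6] target [287.  138.4]
scene crop origin row,col 251 113 scale 11
{'point': [180.6, 261.1], 'score': 0.56} [ 0.50585683 -0.35000061  0.007     ]
[236 166  53  31 529] [260.87523629 180.12287335]
[ 0.50613638 -0.34954127] mid [ 0.50732004 -0.35059693] 0.053067801497541284
```

View pics/wrist7.png

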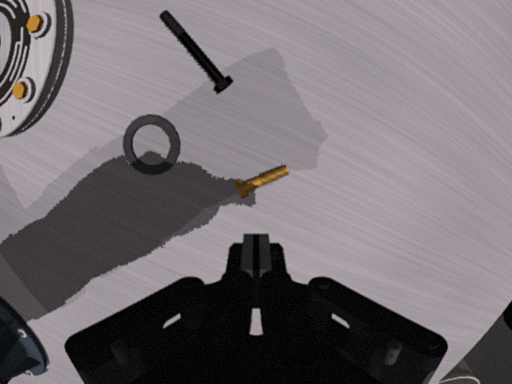

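View pics/d_s.png

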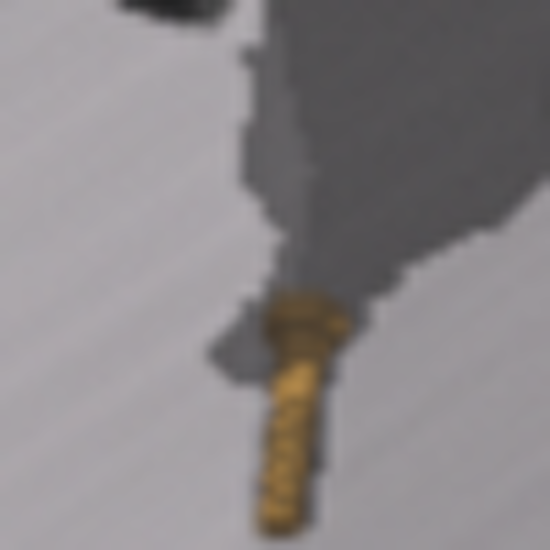

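The wrist camera gives the bolt's middle as (0.507, -0.3505), which agrees with the earlier fits. I'm lowering in stages.

Request:
play_rows(
  targets=[
    [[0, -0.006, -0.02, -0.005, -0.004, 0, 1], [0, 0, -0.025, 0, 0, 0, 1], [0, 0, -0.02, 0, 0, 0, 1], [0, 0, 0, 0, 0, 0, 1], [0, 0, 0, 0, 0, 0, 1]],
  ],
)

```text
clock: 11.35
eef_pos: [0.5125, -0.3549, 0.057]
orientation: [[0.91, 0.414, 0.015], [0.414, -0.91, -0.011], [0.009, 0.016, -1.0]]
force: [0.0, 0.5, 0.3]
opening: 0.0
```

Request:
play_rows(
  targets=[
    [[-0.005, 0.004, -0.012, 0.011, 0.015, 0, 1], [0, 0, -0.012, 0, 0, 0, 1], [0, 0, 0, 0, 0, 0, 1], [0, 0, 0, 0, 0, 0, 1]],
  ],
)

```text
clock: 11.68
eef_pos: [0.5094, -0.3519, 0.0369]
orientation: [[0.91, 0.414, 0.003], [0.414, -0.91, -0.002], [0.002, 0.003, -1.0]]
force: [-0.6, 0.5, 0.9]
opening: -0.0002
```

```bash
python3 look.py e "[.507,-.3505,.012]"
```

```text
11.6833 [ 0.5094 -0.3519  0.0369] [ 0.003 -0.002 -1.   ] [-0.6   0.53  0.93]
est tip [ 0.5093 -0.3519  0.0659] minus target [ 0.0023 -0.0014  0.0539]
scene tcp [281.7 136.5] tip [274.  134.1] target [287.1 138.4]
scene crop origin row,col 252 113 scale 11
```

View pics/e_s.png

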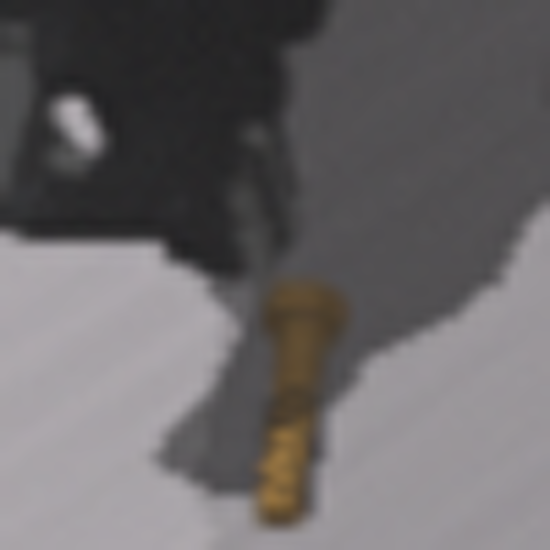

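View pics/e_w.png

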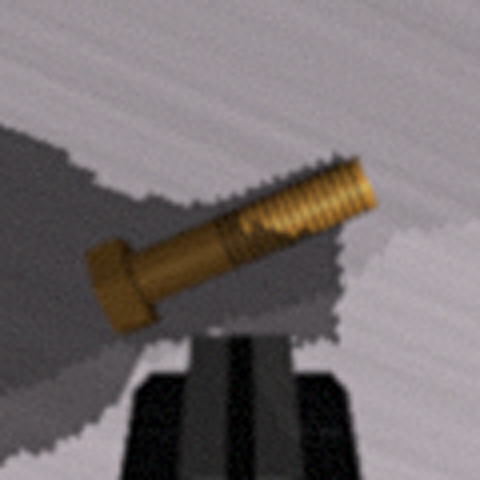

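Request:
play_rows(
  targets=[
    [[-0.002, 0.001, -0.01, 0, 0.002, 0, 1], [0, 0, -0.008, 0, 0, 0, 1], [0, 0, 0, 0, 0, 0, 1], [0, 0, 0, 0, 0, 0, 1]],
  ],
)

```text
clock: 12.12
eef_pos: [0.508, -0.3514, 0.019]
orientation: [[0.91, 0.414, 0.003], [0.414, -0.91, -0.004], [0.002, 0.005, -1.0]]
force: [0.3, -0.7, -0.1]
opening: 0.0001
```

```bash
python3 look.py f "[.507,-.3505,.012]"
```

```text
12.1167 [ 0.508  -0.3514  0.019 ] [ 0.003 -0.004 -1.   ] [ 0.27 -0.69 -0.11]
est tip [ 0.5079 -0.3513  0.048 ] minus target [ 0.0009 -0.0008  0.036 ]
scene tcp [285.8 137.8] tip [278.3 135.5] target [287.1 138.4]
scene crop origin row,col 252 113 scale 11
```

View pics/f_s.png

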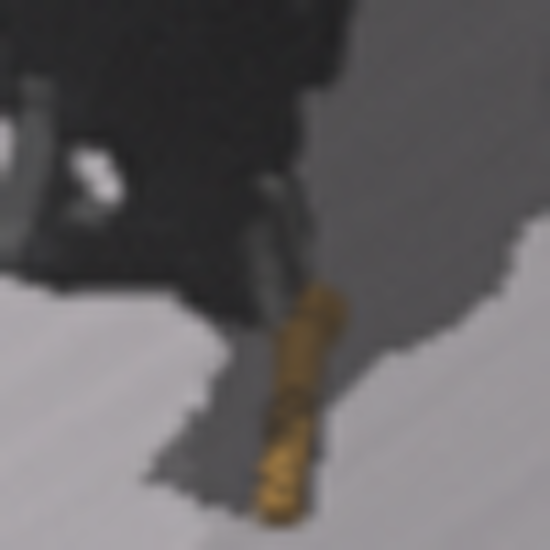

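View pics/f_w.png

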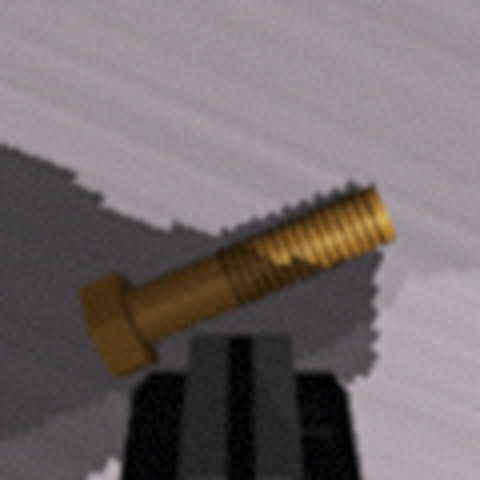

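Request:
play_rows(
  targets=[
    [[-0.001, 0.001, -0.007, 0.003, 0.003, 0, 1], [0, 0, -0.006, 0, 0, 0, 1], [0, 0, 0, 0, 0, 0, 1], [0, 0, 0, 0, 0, 0, 1]],
  ],
)

```text
clock: 12.55
eef_pos: [0.5072, -0.3505, 0.0052]
orientation: [[0.91, 0.414, 0.001], [0.414, -0.91, -0.001], [0.0, 0.001, -1.0]]
force: [0.9, -0.4, -0.9]
opening: 0.0001
```

```bash
python3 look.py g "[.507,-.3505,.012]"
```

```text
12.55 [ 0.5072 -0.3505  0.0052] [ 0.001 -0.001 -1.   ] [ 0.87 -0.37 -0.88]
est tip [ 0.5072 -0.3505  0.0342] minus target [ 0.0002 -0.      0.0222]
scene tcp [288.9 139. ] tip [281.5 136.7] target [287.1 138.4]
scene crop origin row,col 252 113 scale 11
```

View pics/g_s.png

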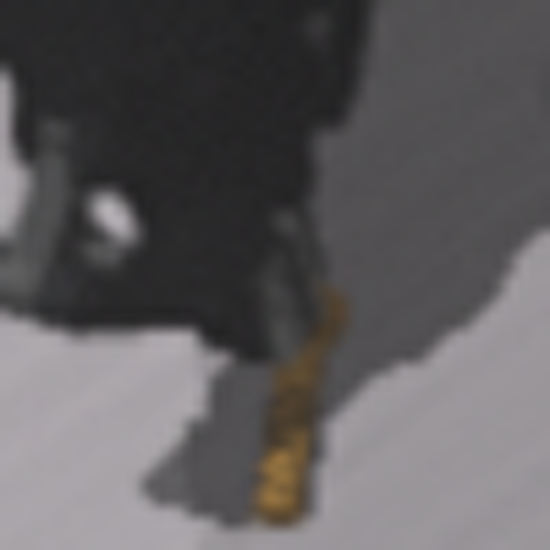

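View pics/g_w.png

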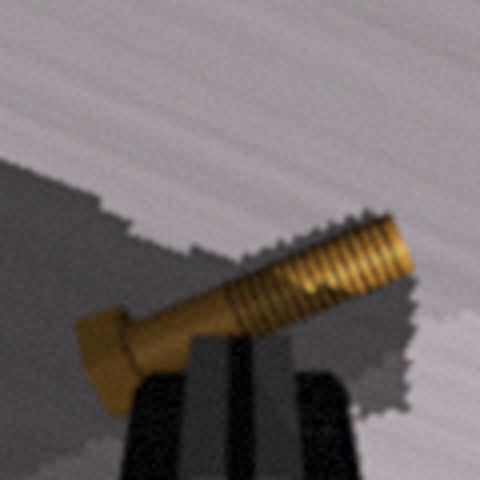

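Request:
play_rows(
  targets=[
    [[0, 0, -0.002, 0, 0, 0, 1], [0, 0, 0, 0, 0, 0, 1], [0, 0, 0, 0, 0, 0, 1], [0, 0, 0, 0, 0, 0, 1], [0, 0, 0, 0, 0, 0, 1], [0, 0, 0, 0, 0, 0, 1], [0, 0, 0, 0, 0, 0, 1], [0, 0, 0, 0, 0, 0, 1], [0, 0, 0, 0, 0, 0, 1], [0, 0, 0, 0, 0, 0, 1], [0, 0, 0, 0, 0, 0, 1], [0, 0, 0, 0, 0, 0, 1]],
  ],
)

```text
clock: 13.65
eef_pos: [0.5078, -0.3509, 0.0041]
orientation: [[0.91, 0.414, 0.002], [0.414, -0.91, -0.002], [0.001, 0.002, -1.0]]
force: [0.6, 0.4, 0.6]
opening: -0.0001
```

Request:
play_rows(
  targets=[
    [[0, 0, 0, 0, 0, 0, 1], [0, 0, 0, 0, 0, 0, 1], [0, 0, 0, 0, 0, 0, 1], [0, 0, 0, 0, 0, 0, 1], [0, 0, 0, 0, 0, 0, 1], [0, 0, 0, 0, 0, 0, 1], [0, 0, 0, 0, 0, 0, 1], [0, 0, 0, 0, 0, 0, 1], [0, 0, 0, 0, 0, 0, 1], [0, 0, 0, 0, 0, 0, 1], [0, 0, 0, 0, 0, 0, 1], [0, 0, 0, 0, 0, 0, 1]],
  ],
)

```text
clock: 14.65
eef_pos: [0.5078, -0.3509, 0.0041]
orientation: [[0.91, 0.414, 0.002], [0.414, -0.91, -0.002], [0.001, 0.002, -1.0]]
force: [0.5, 0.4, -0.2]
opening: -0.0003
```

Request:
play_rows(
  targets=[
    [[0, 0, 0, 0, 0, 0, 1], [0, 0, 0, 0, 0, 0, 1], [0, 0, 0, 0, 0, 0, 1], [0, 0, 0, 0, 0, 0, 1], [0, 0, 0, 0, 0, 0, 1], [0, 0, 0, 0, 0, 0, 1], [0, 0, 0, 0, 0, 0, 1], [0, 0, 0, 0, 0, 0, 1], [0, 0, 0, 0, 0, 0, 1], [0, 0, 0, 0, 0, 0, 1], [0, 0, 0, 0, 0, 0, 1], [0, 0, 0, 0, 0, 0, 1]],
  ],
)

```text
clock: 15.65
eef_pos: [0.5078, -0.3509, 0.0041]
orientation: [[0.91, 0.414, 0.002], [0.414, -0.91, -0.001], [0.001, 0.002, -1.0]]
force: [-0.3, 0.8, 0.3]
opening: 0.0002
```

```bash
python3 look.py k "[.507,-.3505,.012]"; python3 -c "
from cell import *
print(job_done())"
```

```text
15.65 [ 0.5078 -0.3509  0.0041] [ 0.002 -0.001 -1.   ] [-0.29  0.75  0.27]
est tip [ 0.5077 -0.3509  0.0331] minus target [ 0.0007 -0.0004  0.0211]
scene tcp [289.4 139.1] tip [282.  136.8] target [287.1 138.4]
scene crop origin row,col 252 113 scale 11
the job is handed in; nothing more can be done
None
```

View pics/k_s.png

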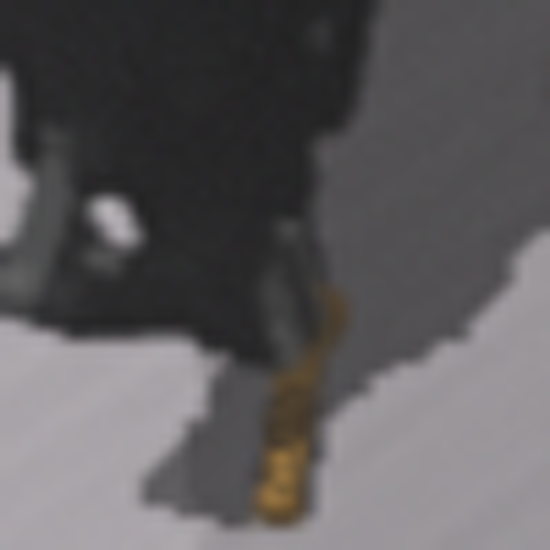

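I pointed the shut fingertips down at the empty hole for about 2.7 s, then at the loose gold bolt for about 3 s. I handed the job in while still over the bolt, at 15.7 s on the robot's clock. By the cameras, the tips were about 2.1 cm above the hole mouth, and about 2.1 cm above the bolt's shank at mid-length. That leaves about 1.6 cm over the bolt's head. Sideways they were within about 1 mm of both targets. The force readings stayed at noise level (about 1 N), so nothing was touched.

**Disagreement:** the reported TCP did not match the fingertips in the pictures. The scene camera showed the visible tips about 28 mm behind it, and the wrist camera about 32 mm. The wrist camera's pose, checked against the seven bolt heads, was right to about 3 mm. The TCP reading also went below the boss top with no contact force. I therefore set both heights by the visible tips, using a 29 mm offset. They are good to about 3 mm, and the reported TCP itself reads 36 mm over the hole and 4 mm over the bolt.

**Smaller check:** the networks' points for the hole and the bolt in the fixed cameras were up to 10–13 mm off. I used my own fits from the images instead, and those agreed to about 2 mm across the cameras.

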